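Close the specimen holder to the gauge mark

TASK

Set the specimen holder: with a fingertip on top of its knurled wheel, roll the wheel stroke by stroke towards the jaws until the thin fin on the sliding jaw stands in line with the fin of the gauge block, without running past it. Move the jaw only through the wheel, never by touching the jaw itself, leave the cassette and the other things where they are, and take the finger away when done.

Things in the scene. Friction and masses are not known exactly. Their poses are not given: they have to be found in the camera images.
- stage: specimen holder fixed to the table: dark base plate 140 (its x) x 290 (its y) x 14 mm; origin under the plate's centre. A fixed jaw (20 mm thick, 22 mm above the plate) stands at its -y end, the sliding jaw in the middle, the knurled wheel at its +y end between two white cheeks (60 mm across both, 50 mm long, tops 66 mm above the table, 10 mm below the wheel's crest)
- wheel: knurled metal wheel, radius 28 mm, 26 mm wide, standing upright; origin at its centre, 100 mm to the +y side of the stage's origin, 48 mm above the table; it turns about the stage's x axis under about 1.2 N along its rim and stays where it is left. Rolling its crest towards the stage's -y (the jaws) closes the jaw by 12 mm per radian (0.43 mm per mm of rim); the other way opens it
- wheel_top (a point): the wheel's crest: the topmost point of its rim, mid-width, 76 mm above the table (fixed to the stage, does not turn)
- jaw: sliding metal jaw 60 x 30 x 20 mm, geared to the wheel; it slides along the stage's -y to close, at most 60 mm from the start; origin on the base plate at the middle of its face that looks at the fixed jaw
- jaw_line (a point): tip, at the top edge and mid-thickness, of the thin white fin (3 mm thick, 11.5 mm long) on the sliding jaw's +x side, level with the jaw's closing face: the jaw's index line
- gauge: small metal gauge block 14 x 18 x 14 mm with a thin white fin on top pointing at the jaw, clamped to the base plate's +x edge; its place along the stage's y differs each time; axes as the stage's; origin on the base plate under the fin's tip
- gauge_line (a point): tip, at the top edge and mid-thickness, of the gauge's fin (3 mm thick): the gauge mark. The jaw is set when jaw_line and gauge_line have the same y in the stage's frame (their x differ by 1.5 mm). At the start the jaw is 16 to 45 mm short of it.
- cassette: white plastic specimen cassette 40 x 28 x 12 mm lying on the base plate against the fixed jaw; origin under its centre. Leave it alone.
- stain_bottle: small amber bottle, 40 mm diameter, 85 mm tall; origin under its centre. Leave it alone.
- jar: glass jar with black lid, 52 mm diameter, 55 mm tall; origin under its centre. Leave it alone.
- petri_dish: closed clear dish, 90 mm diameter, 15 mm tall; origin under its centre. Leave it alone.
- marker: marker pen lying on the table, about 135 mm long, 13 mm thick; origin under its middle. Leave it alone.
- slide_box: closed slide box 87 x 102 x 36 mm; origin under its centre. Leave it alone.
- tweezers: steel tweezers lying flat, about 120 mm long, 6 mm thick; origin under their middle. Leave it alone.

How it is judged:
On the way:
1. a finger presses on the knurled wheel (contact force between the fingers and wheel above 0.5 N), for 0.1 s.
At the end, for the whole second after the job is handed in: the jaw's fin is within 2.5 mm of the gauge's fin along the slide, the jaw is at rest, and the cassette and other loose things are within 15 mm of where they were (y of jaw_line in the frame of gauge_line between -0.0025 and 0.0025 m and linear speed of jaw below 0.002 m/s and distance of each of cassette, stain_bottle, jar, petri_dish, marker, slide_box, tweezers from where it was at the start of the episode below 0.015 m); the robot touches nothing.
It fails at once if the robot touches the sliding jaw (contact force between any of the fingers, the arm and jaw above 0.5 N).
It fails at once if the jaw runs past the gauge mark by more than 5 mm (y of jaw_line in the frame of gauge_line below -0.005 m).
It fails at once if the cassette or another loose thing is moved or lifted by more than 15 mm (distance of any of cassette, stain_bottle, jar, petri_dish, marker, slide_box, tweezers from where it was at the start of the episode above 0.015 m).
It also fails if it takes over 48 s, if anything falls off the work surface, if the arm or the gripper's body presses on something with over 40 N, if the wrist force passes 120 N, or if a joint passes its speed limit or range.

ROBOT

A 6-joint arm with a two-finger parallel gripper is mounted at the origin on the work surface. World frame = base frame: x ahead of the robot, y to its left, z up, the work surface at z = 0. Lengths are in m, angles in rad, forces in N, time in s.
With the tool pointing down it reaches from about 0.275 to 0.75 m from the base axis. Payload 10.2 kg.
Tool frame: the origin (TCP) lies at the very end of the fingers, on their centre line; the grasp point (between the pads) lies tcp_to_grasp behind it (tcp_to_grasp is the distance from the TCP to the grasp point, in m); z points along the fingers, y is the line along which they close (so a half turn about z gives the same grasp; the last joint's range is limited). The gripper opens to 85 mm and grips with 20 to 120 N. Pads are 22 mm wide; open, the fingers measure 114 mm over their backs; the gripper's body (76 mm by 85 mm) begins 54 mm behind the grasp point. The pads swing forward as they close: fully open they stand 13 mm farther back than shut.
Start: joints at [-1.36, 0.313, 1.498, -0, 1.331, -0.223], TCP at [0.221, -0.476, 0.231] pointing down, gripper open.
Joint ranges: [-2.94, 2.94], [-0.97, 2.17], [0.19, 2.56], [-1.23, 4.37], [0.02, 3.11], [-2.88, 2.88]. Speed limits (rad/s): [2.39, 2.39, 3.01, 3.14, 3.14, 3.14].

INTERFACE

Orientations are given as [roll, pitch, yaw] about the fixed x, y, z axes, in that order (R = Rz(yaw) Ry(pitch) Rx(roll)).
In Python, from plant import * gives the robot as it stands.
- The arm moves only by the tool play_rows, never from a script. Its argument "plan" is one flat list of numbers, 5 for each row, row after row: the shift along the tool's x, y, z in m, then the turn about the tool's z in degrees, then the closure in counts, from 0 (fully open) to 255 (shut). In form: [tx, ty, tz, roll, gripper, tx, ty, tz, roll, gripper, ...]. A call has 1 to 10 rows; each row shifts and turns the commanded pose from where the row before left it, along the tool's axes as they then stand; what a row does not reach is not made up. A row lasts 1/8 s, in which the tool goes at most 62.5 mm and 10.7 degrees, less where a joint would pass 70% of its speed; a pose out of reach is approached as far as the arm can. A call is refused whole if a number of a shift passes 0.0625 or a number of a turn 10.7, either way. A call with a gripper value outside its range is refused whole. The fingers move at their own pace and stop on an object; the grip force is fixed at half the most. Time passes only in rows, so rows that do not move let the fingers close. It gives the time, the measured TCP pose, the force, the opening and the grip force at its end, in the units of the state.
- read_state(): the state, without advancing time (a new reading comes with each control period).
- camera(name): name is "scene" or "top" or "wrist"; returns a dict with "frame" (384x512x3 uint8, red, green, blue), "range_z" (384x512 float32, m along the optical axis (not along the pixel's ray), 0 where there is no reading), "fx", "fy", "cx", "cy" (pixels), "distortion" ([k1, k2, p1, p2, k3] as OpenCV has them; the pictures are not rectified), "origin" and "orientation" of the camera in the world; the wrist camera has in their place "hand_eye" (4x4, takes a point from camera to tool coordinates, whose origin is the TCP and whose axes are the flange's). Camera axes: x right, y up, looking along -z (the intrinsics and any distortion apply to the point x, -y, -z); pixel columns grow to the right and rows downward; lengths in m; the calibration is good to about 2 mm. A picture is of the moment at which its call begins: read the wrist's pose just before it.
- sign_off(): hands the job in; it is judged then, once.
The state is a dict: "clock": time; "qpos": joint angles; "joint_vel": joint speeds; "joint_efforts": joint torques, N m; "tcp_pos": TCP position; "ee_rot": TCP orientation; "force": force on the tool from outside, world axes, zero at the start; "moment": the same for the moment, N m; "opening": finger opening in m; "grip_force": force on a finger pad.
Only numpy, scipy, OpenCV 4.12 (cv2) and the standard library are available. Lean on these libraries where they do the work, as an engineer would, in place of code of your own. Each camera call takes 0.05 s, during which the arm holds its last target. There are 200 camera calls.

## Working session

There is one attempt and no reset: what is moved stays moved. The work goes in short steps, Python scripts to look and compute and a tool call to move; the robot and the scene stay as the last step left them, time stands still between calls to the robot, and variables do not carry over. Pictures are saved under pics/ and viewed, at most 10 in all, crops included, and the job is handed in when it is done.

Besides the shell and the picture viewer there is one more tool, called after ">>>" by a JSON object that holds its "api" and its "payload", one argument or row to a line. play_rows: Moves the arm, as the interface text tells. Its arguments: {"type":"object","properties":{"plan":{"type":"array"}},"required":["plan"]}

```bash
ls; mkdir -p pics
python3 - <<'E'
from plant import *
import cv2,numpy as np
s=read_state();print({k:s[k] for k in("clock","tcp_pos","ee_rot","force","opening")})
for n in("scene","top"):
    c=camera(n);cv2.imwrite(f"pics/{n}0.png",c["frame"][:,:,::-1]);np.save(f"pics/{n}0.npy",c,allow_pickle=True)
    print(n,c["fx"],c["distortion"],c["origin"],c["orientation"])
E
```

```text
pics
{'clock': 0.0, 'tcp_pos': array([ 0.22060108, -0.47611651,  0.23074712]), 'ee_rot': array([-3.14035150e+00, -2.95228438e-04,  4.33736787e-01]), 'force': array([-0.33623889,  0.19687333,  0.22445873]), 'opening': 0.08490500643805761}
scene 453.44838444194494 [0.00588884 0.         0.         0.         0.        ] [ 1.04385558 -0.28151085  0.89932677] [ 0.59356688 -0.00796642  1.04558355]
top 389.7544879788866 [-0.03642389  0.          0.          0.          0.        ] [0.46560087 0.00714933 0.86853356] [ 0.135914   -0.02175776 -1.56922039]
```

View pics/top0.png

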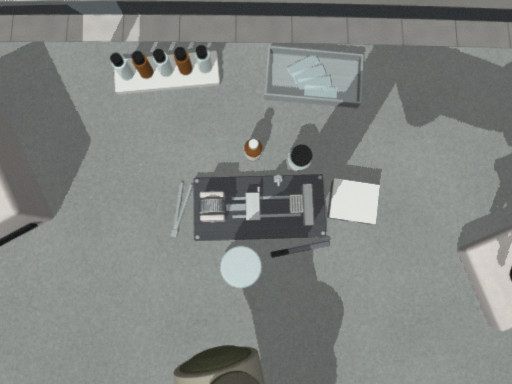

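View pics/scene0.png

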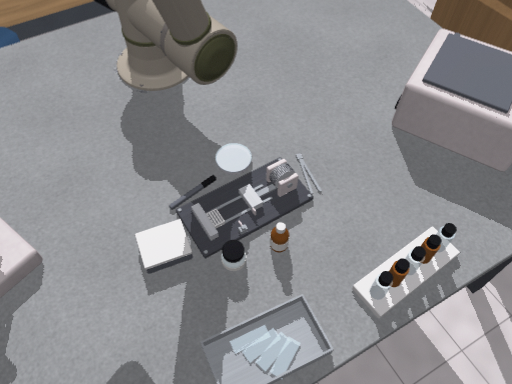

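The top view shows the plate spanning about (193–328, 175–241). The wheel is at (212,206), the jaw at (253,205) with its fin at about (258,187), and the gauge at (279,180).

```bash
cat > h.py <<'E'
import numpy as np,cv2
from scipy.spatial.transform import Rotation as R
def cam_T(c,s=None):
    if "hand_eye" in c:
        T=np.eye(4);T[:3,:3]=R.from_euler("xyz",s["ee_rot"]).as_matrix();T[:3,3]=s["tcp_pos"];return T@np.array(c["hand_eye"])
    T=np.eye(4);o=np.array(c["orientation"]);T[:3,:3]=R.from_euler("xyz",o).as_matrix() ;T[:3,3]=c["origin"];return T
def K(c): return np.array([[c["fx"],0,c["cx"]],[0,c["fy"],c["cy"]],[0,0,1.]])
def at_z(c,T,uv,z):
    p=cv2.undistortPoints(np.array(uv,float).reshape(-1,1,2),K(c),np.array(c["distortion"]))[:,0]
    d=np.c_[p[:,0],-p[:,1],-np.ones(len(p))]@T[:3,:3].T
    return T[:3,3]+d*((z-T[2,3])/d[:,2])[:,None]
def proj(c,T,P):
    q=(np.atleast_2d(P)-T[:3,3])@T[:3,:3]; q=q*[1,-1,-1]
    return cv2.projectPoints(q,np.zeros(3),np.zeros(3),K(c),np.array(c["distortion"]))[0][:,0]
E
python3 - <<'E'
from h import *
c=np.load("pics/top0.npy",allow_pickle=True).item();T=cam_T(c)
for n,uv,z in[("corners",[(193,179),(326,175),(328,238),(194,241)],.014),("wheel",[(212,206)],.076),("jawfin",[(258,187)],.036),("gauge",[(279,180)],.03)]: 
    print(n,at_z(c,T,uv,z).round(4).tolist(),[float(c["range_z"][v,u]) for u,v in uv])
f=c["frame"][160:255,180:340,::-1]
cv2.imwrite("pics/topc.png",cv2.resize(f,None,fx=5,fy=5,interpolation=cv2.INTER_CUBIC))
E
```

```text
corners [[0.6164, 0.1327, 0.014], [0.6271, -0.164, 0.014], [0.4868, -0.1653, 0.014], [0.4797, 0.1273, 0.014]] [0.8662237524986267, 0.884971559047699, 0.8662019968032837, 0.8598420023918152]
wheel [[0.5498, 0.0835, 0.076]] [0.7950082421302795]
jawfin [[0.5957, -0.0112, 0.036]] [0.8444452881813049]
gauge [[0.6124, -0.0572, 0.03]] [0.8559017777442932]
```

View pics/topc.png

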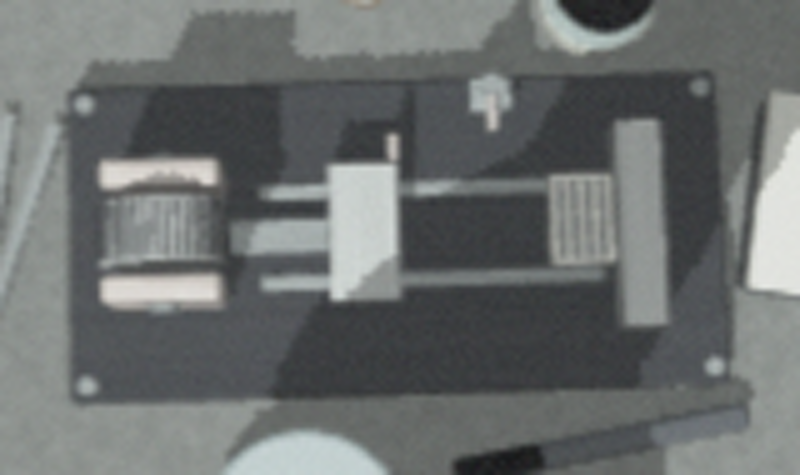

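The crop shows the plate corners at (70,92), (716,73), (731,384) and (72,402). The jaw fin is at (393,145), the gauge fin at (493,120), and the wheel's centre at about (162,230).

Run:
```python
from h import *
c=np.load("pics/top0.npy",allow_pickle=True).item();T=cam_T(c)
u=lambda a:[(x/5+179.6,y/5+159.6) for x,y in a]
P=at_z(c,T,u([(70,92),(716,73),(731,384),(72,402)]),.014)
print(P.round(4).tolist(),P.mean(0))
d=(P[0]-P[1]+P[3]-P[2]);yaw=np.arctan2(-d[0],d[1]);print("yaw",yaw, [np.linalg.norm(P[i]-P[i-1]) for i in range(4)])
ey=np.array([-np.sin(yaw),np.cos(yaw),0])
# depth-based
r=c["range_z"]
def pt(x,y):
    (uu,vv),=u([(x,y)]);z=r[int(round(vv)),int(round(uu))];p=cv2.undistortPoints(np.array([[[uu,vv]]]),K(c),np.array(c["distortion"]))[0,0]
    return T[:3,3]+T[:3,:3]@(np.array([p[0],-p[1],-1])*z)
for n,q in dict(wheel=(162,230),cheekT=(160,173),cheekB=(160,290),jaw=(362,220),jf=(393,145),gf=(493,112),plate=(200,360),jar=(600,20)).items():
    p=pt(*q);print(n,p.round(4),"stage y",((p-P.mean(0))@ey).round(4))
print("wheel_top",(P.mean(0)+.1*ey)[:2])
a=at_z(c,T,u([(393,140)]),.036)[0];b=at_z(c,T,u([(493,122)]),.036)[0];print("gap",(a-b)@ey)
```

```text
[[0.6187, 0.1314, 0.014], [0.6289, -0.1568, 0.014], [0.4903, -0.1606, 0.014], [0.4819, 0.1273, 0.014]] [ 0.55493727 -0.01467605  0.014     ]
yaw 0.032340454885856816 [np.float64(0.13685904275146316), np.float64(0.2883929031812547), np.float64(0.13866358642339965), np.float64(0.28799962667182005)]
wheel [0.5506 0.0835 0.0759] stage y 0.0983
cheekT [0.5757 0.0859 0.0642] stage y 0.0998
cheekB [0.5269 0.085  0.065 ] stage y 0.1005
jaw [0.5598 0.0016 0.0337] stage y 0.0161
jf [ 0.5924 -0.0117  0.0348] stage y 0.0018
gf [ 0.6068 -0.055   0.0367] stage y -0.0419
plate [0.5003 0.072  0.013 ] stage y 0.0884
jar [ 0.6438 -0.0996  0.0549] stage y -0.0878
wheel_top [0.55170379 0.08527165]
gap 0.04358182927256912
```

>>> {"api": "play_rows", "payload": {
  "plan": [0.048,-0.033,0,0,255,0.048,-0.033,0,0,255,0.048,-0.033,0,0,255,0.048,-0.033,0,0,255,0.048,-0.033,0,0,255,0.048,-0.033,0,0,255,0.048,-0.033,0,0,255,0.048,-0.033,0,0,255,0.048,-0.033,0,0,255,0.048,-0.033,0,0,255]
}}

```text
clock: 1.35
tcp_pos: [0.5181, 0.0267, 0.2311]
ee_rot: [-3.142, 0.0, 0.434]
force: [-0.6, -1.5, 0.5]
opening: 0.0001
grip_force: 0.0
```

>>> {"api": "play_rows", "payload": {
  "plan": [0,0,0,-9.5,255,0,0,0,-9.5,255,0,0,0,-9.5,255,0,0,0,-9.5,255,0,0,0,-9.5,255,0,0,0,-9.5,255,0,0,0,-10,255,0,0,0,0,255]
}}

```text
clock: 2.35
tcp_pos: [0.5174, 0.0248, 0.231]
ee_rot: [-3.141, -0.0, 1.602]
force: [0.1, -0.5, -0.2]
opening: -0.0
grip_force: 0.0
```

Run:
```python
from plant import *
from h import *
s=read_state();c=camera("wrist");np.save("pics/w1.npy",(c,s),allow_pickle=True)
print(s["clock"],s["tcp_pos"],s["ee_rot"],s["force"],s["opening"],c["hand_eye"])
cv2.imwrite("pics/w1.png",c["frame"][:,:,::-1])
T=cam_T(c,s);print(proj(c,T,[[.5517,.0853,.076],[.593,-.012,.035],[.607,-.055,.036]]))
```

```text
2.35 [0.51737136 0.02482808 0.23102904] [-3.14097611e+00 -1.38345696e-04  1.60164477e+00] [ 0.10449198 -0.4532511  -0.20445569] -1.7261764020285954e-05 [[ 8.76103137e-04  9.50579477e-01  3.10480096e-01  7.86971244e-02]
 [ 9.99999288e-01 -5.81401676e-04 -1.04172221e-03  2.69761226e-04]
 [-8.09726106e-04  3.10480788e-01 -9.50579310e-01 -1.42144731e-01]
 [ 0.00000000e+00  0.00000000e+00  0.00000000e+00  1.00000000e+00]]
[[293.3033966  121.54396557]
 [316.77881584 200.13361132]
 [324.53478283 231.91113655]]
```

View pics/w1.png

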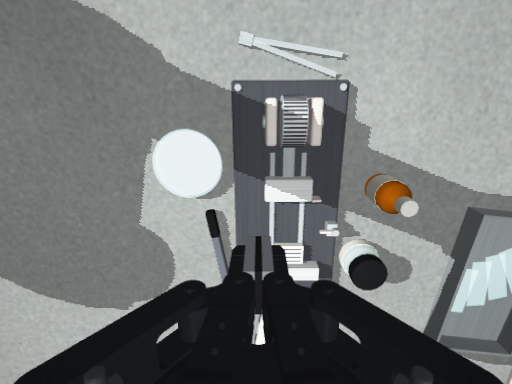

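The wrist view matches the map: wheel at (294,121), jaw fin at (316,199) and gauge fin at (330,231), each within a few pixels of its projection. I'll move to just above the wheel's crest.

>>> {"api": "play_rows", "payload": {
  "plan": [0.017,0.009,0.035,0,255,0.017,0.009,0.035,0,255,0.017,0.009,0.035,0,255,0.017,0.009,0.03,0,255,0,0,0,0,255,0,0,0,0,255]
}}

```text
clock: 3.15
tcp_pos: [0.5516, 0.0935, 0.0974]
ee_rot: [3.14, 0.0, 1.602]
force: [0.1, 0.2, 0.5]
opening: 0.0003
grip_force: 0.0
```

Run:
```python
from plant import *
from h import *
s=read_state();c=camera("top");w=camera("wrist")
print(s["tcp_pos"],s["ee_rot"],s["force"])
a=cv2.resize(c["frame"][150:250,180:340,::-1],(640,400),interpolation=cv2.INTER_CUBIC)
cv2.imwrite("pics/m2.png",np.vstack([a,cv2.resize(w["frame"][:,:,::-1],(267,200))if 0 else np.zeros((0,640,3),np.uint8)]))
b=cv2.resize(w["frame"][:,:,::-1],(400,300))
cv2.imwrite("pics/m2.png",np.hstack([cv2.resize(a,(400,250)),b[25:275]]))
```

```text
[0.55164925 0.09348397 0.09741582] [3.14019358e+00 2.57416487e-04 1.60157666e+00] [0.11595278 0.15946359 0.46795882]
```

View pics/m2.png

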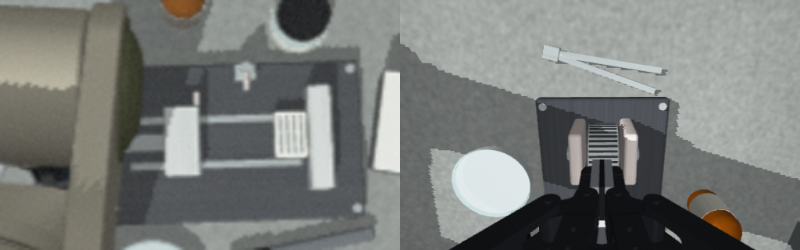

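With the finger at the wheel, the top camera still sees both fins, and the wrist view shows the finger centred between the cheeks. Next I'll touch down in small steps.

>>> {"api": "play_rows", "payload": {
  "plan": [0,0,0.009,0,255,0,0,0.009,0,255,0,0,0.001,0,255,0,0,0,0,255]
}}

```text
clock: 3.75
tcp_pos: [0.5513, 0.0939, 0.0772]
ee_rot: [-3.141, 0.0, 1.603]
force: [0.6, 0.1, 0.5]
opening: 0.0001
grip_force: 0.0
```

>>> {"api": "play_rows", "payload": {
  "plan": [0,0,0.001,0,255,0,0,0,0,255]
}}

```text
clock: 4.0
tcp_pos: [0.5513, 0.0939, 0.0764]
ee_rot: [3.141, 0.0, 1.603]
force: [0.3, -0.6, -0.2]
opening: 0.0
grip_force: 0.0
```

>>> {"api": "play_rows", "payload": {
  "plan": [0,0,0.001,0,255,0,0,0,0,255]
}}

```text
clock: 4.25
tcp_pos: [0.5514, 0.0939, 0.0758]
ee_rot: [3.141, 0.0, 1.603]
force: [-1.5, -0.4, 5.6]
opening: 0.0003
grip_force: 2.3
```

Contact is at z≈0.076 with 5.6 N. I'll press slightly more and make the first stroke.

>>> {"api": "play_rows", "payload": {
  "plan": [0,0,0.0005,0,255,-0.003,0,0,0,255,-0.003,0,0,0,255,-0.003,0,0,0,255]
}}

```text
clock: 4.75
tcp_pos: [0.5518, 0.0851, 0.0759]
ee_rot: [3.141, -0.0, 1.603]
force: [-3.6, 0.8, 10.8]
opening: -0.0001
grip_force: 5.1
```

>>> {"api": "play_rows", "payload": {
  "plan": [-0.003,0,0,0,255,-0.003,0,0,0,255,-0.003,0,0,0,255,0,0,0,0,255]
}}

```text
clock: 5.25
tcp_pos: [0.5521, 0.0757, 0.0757]
ee_rot: [3.141, 0.0, 1.603]
force: [-4.1, -0.7, 9.6]
opening: 0.0001
grip_force: 4.5
```

```bash
cat > gap.py <<'E'
# white-fin search in the top image around predicted stage positions; saves enlarged crop
from plant import *
from h import *
import sys
s=read_state();c=camera("top");T=cam_T(c);yaw=.0323
o=np.array([.55494,-.01468]);ex=np.array([np.cos(yaw),np.sin(yaw)]);ey=np.array([-np.sin(yaw),np.cos(yaw)])
def strip(x,ys):  # brightness along stage y at stage x, height .035
    P=np.array([[*(o+x*ex+y*ey),.035] for y in ys]);q=proj(c,T,P).astype(np.float32)
    return cv2.remap(c["frame"].mean(2).astype(np.float32),q[:,0].reshape(1,-1),q[:,1].reshape(1,-1),cv2.INTER_LINEAR)[0]
ys=np.arange(-.060,.02,.0005)
def peak(xs):
    p=np.mean([strip(x,ys) for x in xs],0);p=p-np.median(p);i=p.argmax();m=abs(ys-ys[i])<.004
    w=np.clip(p-.3*p[i],0,None)*m;return (w@ys)/w.sum(),p[i]
print("clock",s["clock"],"tcp",s["tcp_pos"].round(4),"F",s["force"].round(1))
for nm,xs in(("jaw",np.arange(.034,.040,.001)),("gauge",np.arange(.0445,.051,.001))): print(nm,peak(xs))
E
python3 gap.py
```

```text
clock 5.25 tcp [0.5521 0.0757 0.0757] F [-4.1 -0.7  9.6]
jaw (np.float64(-0.005502285879736185), np.float32(81.192795))
gauge (np.float64(-0.04149691499428461), np.float32(107.4904))
```

The stroke moved the jaw about 7.5 mm against 7.7 mm expected, leaving a gap of about 36 mm. Two more strokes follow.

>>> {"api": "play_rows", "payload": {
  "plan": [0,0,-0.005,0,255,0.019,0,0,0,255,0,0,0.005,0,255,0,0,0,0,255,-0.004,0,0,0,255,-0.004,0,0,0,255,-0.004,0,0,0,255,-0.004,0,0,0,255,-0.004,0,0,0,255,0,0,0,0,255]
}}

```text
clock: 6.55
tcp_pos: [0.5521, 0.0748, 0.0756]
ee_rot: [3.141, 0.001, 1.604]
force: [-2.7, -3.0, 10.8]
opening: 0.0003
grip_force: 5.8
```

```bash
python3 gap.py
```

```text
clock 6.55 tcp [0.5521 0.0748 0.0756] F [-2.7 -3.  10.8]
jaw (np.float64(-0.015134315399134944), np.float32(105.35884))
gauge (np.float64(-0.041474131238376205), np.float32(111.80059))
```

>>> {"api": "play_rows", "payload": {
  "plan": [0,0,-0.005,0,255,0.02,0,0,0,255,0,0,0.005,0,255,0,0,0,0,255,-0.004,0,0,0,255,-0.004,0,0,0,255,-0.004,0,0,0,255,-0.004,0,0,0,255,-0.004,0,0,0,255,0,0,0,0,255]
}}

```text
clock: 7.85
tcp_pos: [0.552, 0.0748, 0.0756]
ee_rot: [3.141, 0.001, 1.604]
force: [-4.1, -2.1, 12.5]
opening: -0.0
grip_force: 6.3
```

```bash
python3 gap.py
```

```text
clock 7.85 tcp [0.552  0.0748 0.0756] F [-4.1 -2.1 12.5]
jaw (np.float64(-0.024725305732848618), np.float32(97.04947))
gauge (np.float64(-0.041441435151722134), np.float32(108.85591))
```

>>> {"api": "play_rows", "payload": {
  "plan": [0,0,-0.005,0,255,0.02,0,0,0,255,0,0,0.005,0,255,0,0,0,0,255,-0.004,0,0,0,255,-0.004,0,0,0,255,-0.004,0,0,0,255,-0.004,0,0,0,255,-0.004,0,0,0,255,0,0,0,0,255]
}}

```text
clock: 9.15
tcp_pos: [0.552, 0.0748, 0.0756]
ee_rot: [3.141, 0.001, 1.604]
force: [-4.8, -2.0, 12.8]
opening: 0.0002
grip_force: 6.4
```

```bash
python3 gap.py
python3 - <<'E'
from plant import *
from h import *
c=camera("top")
cv2.imwrite("pics/t5.png",cv2.resize(c["frame"][165:225,235:315,::-1],None,fx=10,fy=10,interpolation=cv2.INTER_CUBIC))
E
```

```text
clock 9.15 tcp [0.552  0.0748 0.0756] F [-4.8 -2.  12.8]
jaw (np.float64(-0.03428177220120842), np.float32(100.69034))
gauge (np.float64(-0.04160440099731354), np.float32(102.51816))
```

View pics/t5.png

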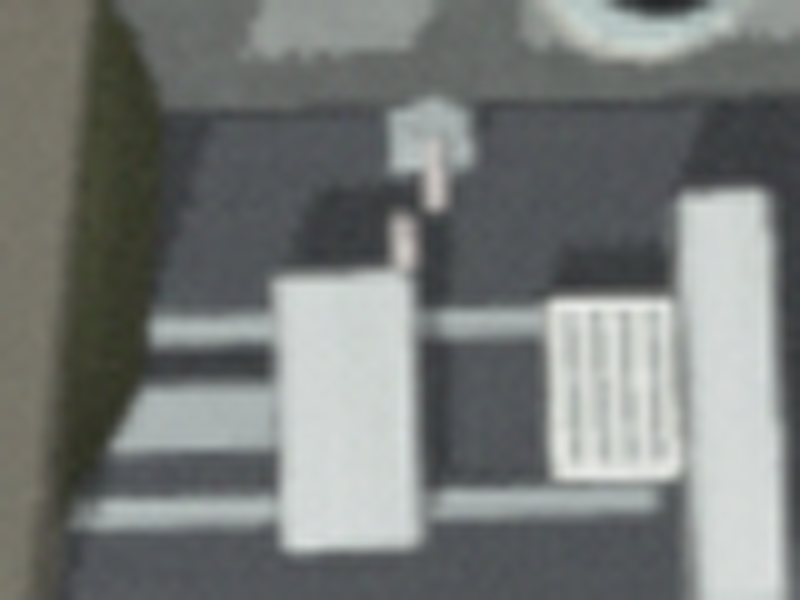

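The fins now stand at (402,240) for the jaw and (435,180) for the gauge. The gap is about 7–8 mm, so I'll take a half stroke, then lift and check with the wrist camera.

>>> {"api": "play_rows", "payload": {
  "plan": [0,0,-0.005,0,255,0.015,0,0,0,255,0,0,0.005,0,255,0,0,0,0,255,-0.003,0,0,0,255,-0.003,0,0,0,255,-0.003,0,0,0,255,-0.001,0,0,0,255,0,0,0,0,255]
}}

```text
clock: 10.38
tcp_pos: [0.5519, 0.0803, 0.0758]
ee_rot: [3.141, 0.0, 1.604]
force: [-5.2, 0.1, 15.1]
opening: 0.0
grip_force: 7.5
```

```bash
python3 gap.py
```

```text
clock 10.375 tcp [0.5519 0.0803 0.0758] F [-5.2  0.1 15.1]
jaw (np.float64(-0.03921623785481512), np.float32(102.05707))
gauge (np.float64(-0.04138814916522937), np.float32(104.306564))
```

>>> {"api": "play_rows", "payload": {
  "plan": [0,0,-0.03,0,255,0,0,-0.06,0,255,-0.035,0.01,-0.04,0,255,-0.035,0.01,0,0,255,-0.03,0.02,0,0,255,0,0,0,0,255,0,0,0,0,255]
}}

```text
clock: 11.3
tcp_pos: [0.5945, -0.018, 0.2041]
ee_rot: [-3.14, -0.001, 1.604]
force: [-0.9, 0.2, -0.4]
opening: -0.0002
grip_force: 0.0
```

```bash
python3 gap.py
python3 - <<'E'
from plant import *
from h import *
s=read_state();c=camera("wrist");T=cam_T(c,s);np.save("pics/w6.npy",(c,s),allow_pickle=True)
q=proj(c,T,[[.605,-.055,.035]])[0];print(q,c["fx"],s["tcp_pos"])
x,y=int(q[0])-40,int(q[1])-30;print(x,y)
cv2.imwrite("pics/w6.png",cv2.resize(c["frame"][y:y+60,x:x+80,::-1],None,fx=10,fy=10,interpolation=cv2.INTER_CUBIC))
E
```

```text
clock 11.3 tcp [ 0.5945 -0.018   0.2041] F [-0.9  0.2 -0.4]
jaw (np.float64(-0.039207692570074344), np.float32(94.74263))
gauge (np.float64(-0.04141282587778487), np.float32(121.25615))
[265.49893397 206.38460692] 284.4107601309282 [ 0.59452148 -0.01773066  0.20437283]
225 176
```

View pics/w6.png

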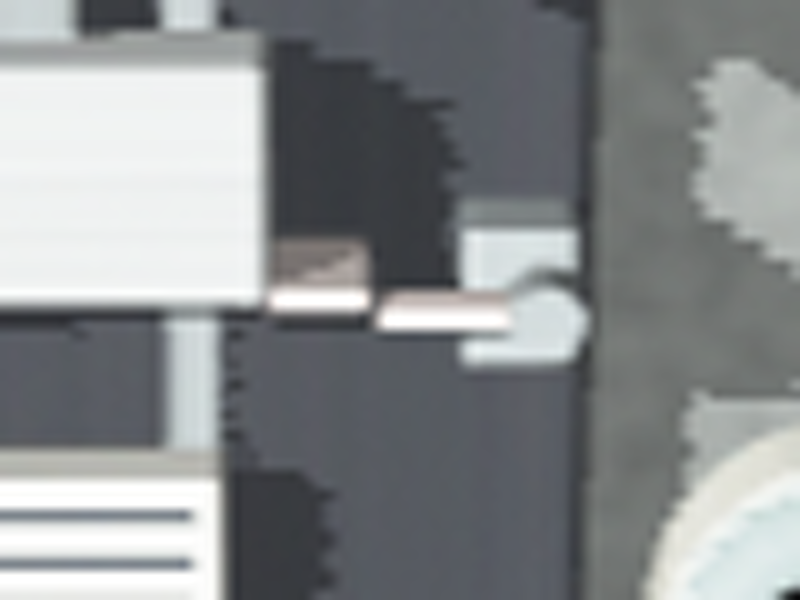

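In the enlarged wrist view the jaw fin's top is at row 300 and the gauge fin's top at row 318, so about 2 mm remain. I'll check the fin heights for parallax.

Run:
```python
from h import *
c,s=np.load("pics/w6.npy",allow_pickle=True);T=cam_T(c,s);yaw=.0323;ey=np.array([-np.sin(yaw),np.cos(yaw),0])
r=c["range_z"]
def pz(u,v,z):
    p=cv2.undistortPoints(np.array([[[u,v]]],float),K(c),np.array(c["distortion"]))[0,0];return T[:3,3]+T[:3,:3]@(np.array([p[0],-p[1],-1])*z)
for n,us,v in(("jawfin",range(253,261),206),("jawfin",range(253,261),205),("jawtop",range(230,248),195),("gfin",range(264,275),207),("gfin",range(264,275),208),("plate",range(250,265),215)):
    print(n,v,np.median([pz(u,v,r[v,u])[2] for u in us]).round(4))
uj=(265/10+0,0)
a=(224.55+36.5,175.55+29.9);b=(224.55+38.5,175.55+31.8)
for zj,zg in((.035,.035),(.036,.036),(.035,.036),(.035,.037),(.034,.036)):
    print(zj,zg,((at_z(c,T,[a],zj)[0]-at_z(c,T,[b],zg)[0])@ey*1000).round(2))
```

```text
jawfin 206 0.0333
jawfin 205 0.0339
jawtop 195 0.0335
gfin 207 0.0336
gfin 208 0.0344
plate 215 0.0133
0.035 0.035 2.36
0.036 0.036 2.35
0.035 0.036 1.99
0.035 0.037 1.61
0.034 0.036 1.62
```

The fin heights agree, and both cameras give about 2.2 mm. I'll go back for one short finishing stroke of about 4.6 mm of rim.

>>> {"api": "play_rows", "payload": {
  "plan": [0.03,-0.02,0,0,255,0.035,-0.01,0,0,255,0.04,-0.01,0.02,0,255,0,0,0.06,0,255,0,0,0.04,0,255,0,0,0,0,255,0,0,0.007,0,255,0,0,0.003,0,255,0,0,0,0,255]
}}

```text
clock: 12.52
tcp_pos: [0.5522, 0.085, 0.076]
ee_rot: [3.139, 0.0, 1.603]
force: [0.1, 0.5, 2.6]
opening: -0.0001
grip_force: 1.5
```

>>> {"api": "play_rows", "payload": {
  "plan": [-0.0023,0,0,0,255,-0.0023,0,0,0,255,0,0,0,0,255]
}}

```text
clock: 12.9
tcp_pos: [0.5524, 0.08, 0.0759]
ee_rot: [3.139, 0.0, 1.603]
force: [-0.2, 0.5, 6.6]
opening: -0.0004
grip_force: 3.3
```

```bash
python3 gap.py
```

```text
clock 12.9 tcp [0.5524 0.08   0.0759] F [-0.2  0.5  6.6]
jaw (np.float64(-0.041363103127157866), np.float32(100.82034))
gauge (np.float64(-0.04147759133859111), np.float32(104.97389))
```

The top camera now shows the fins in line to 0.1 mm. I'll retract and confirm from the wrist.

>>> {"api": "play_rows", "payload": {
  "plan": [0,0,-0.03,0,255,0,0,-0.06,0,255,-0.035,0.01,-0.04,0,255,-0.035,0.01,0,0,255,-0.03,0.02,0,0,255,0,0,0,0,255,0,0,0,0,255]
}}

```text
clock: 13.82
tcp_pos: [0.5945, -0.0179, 0.2047]
ee_rot: [-3.141, -0.0, 1.603]
force: [-0.5, -0.4, -0.0]
opening: -0.0
grip_force: 0.0
```

```bash
python3 gap.py
python3 - <<'E'
from plant import *
from h import *
s=read_state();c=camera("wrist");T=cam_T(c,s)
q=proj(c,T,[[.605,-.055,.035]])[0];x,y=int(q[0])-40,int(q[1])-30;print(x,y)
cv2.imwrite("pics/w7.png",cv2.resize(c["frame"][y:y+60,x:x+80,::-1],None,fx=10,fy=10,interpolation=cv2.INTER_CUBIC))
E
```

```text
clock 13.825 tcp [ 0.5945 -0.0179  0.2047] F [-0.5 -0.4 -0. ]
jaw (np.float64(-0.04134822860064557), np.float32(96.98451))
gauge (np.float64(-0.04145393607289226), np.float32(123.76363))
225 176
```

View pics/w7.png

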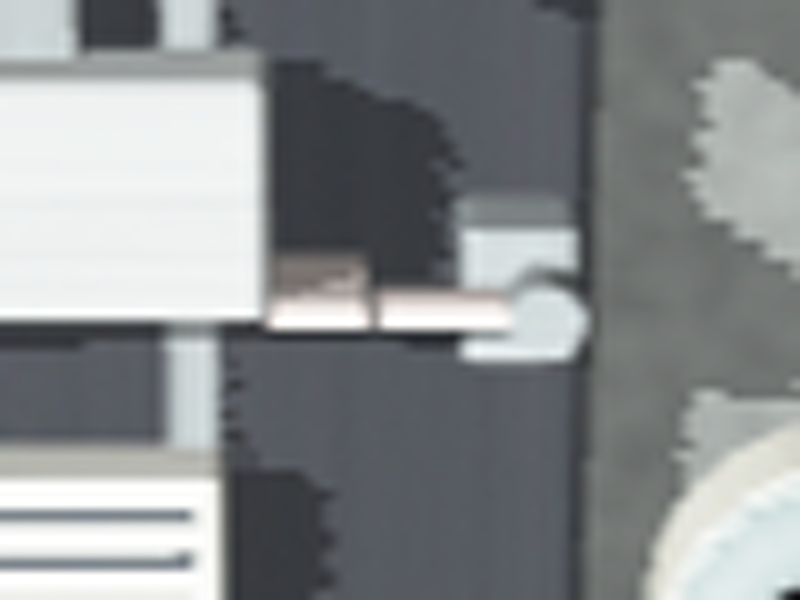

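The two fins are in line: both lower edges are at row 330, with the jaw fin at x 270–368 and the gauge fin at x 380–510.

```bash
python3 -c "
from plant import *
print(sign_off())"
```

```text
the job is handed in; nothing more can be done
None
```

The jaw's fin stands in line with the gauge's fin, about 0.1 mm apart by the top camera and level in the wrist view; the finger is clear of everything and the job was handed in at about 14 s of the 48 s, but the sign-off gave no verdict.

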